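# Slide the packed crate home at the strapping station

## Task

The tall crate of copper pots is ready to be strapped. Push it with your fingertips, low down near its base so that it slides and never tips or lifts, in between the two green guides until its leading side stands flat against the green back stop, then leave it standing there. Do not disturb the two loose pots, the polish tin or the hammer.

Things in the scene. Friction and masses are not known exactly. Their poses are not given: they have to be found in the camera images.
- crate: tall open slatted pine crate of nested copper pots, 120 deep (x) x 200 wide (y) x 240 high, 1.4 to 2.3 kg, loose on the bench (a level push over 80 mm up may tip it). Origin: centre of underside. x: towards the side that goes against the stop (robot's left), y: towards the robot, z: up. Sides are flat board from the bench to 60 high, slats flush above. May start askew and off the station's line
- station: green steel strapping stop fixed to the bench. Origin: on the bench at the foot of the stop's face, mid-length. x: square to the stop, from the crate into the stop (robot's left); y: towards the robot; z: up. Stop 360 long, 70 high. Two guides 35 high, inner faces at y = +116 and -116, reach 50 out from the stop, then flare 15 outwards over 30 more. Black slot flush in the bench at x = -60
- copper_pot: loose open copper-coloured pot, 100 diameter, 72 high, standing beside the guides or behind the stop: leave alone. Origin: centre of its underside
- brass_pot: loose open brass-coloured pot, 100 diameter, 72 high, standing beside the guides or behind the stop: leave alone. Origin: centre of its underside
- polish_tin: upright metal polish tin with a red band, 60 diameter, 100 high, beyond the crate from the robot: leave alone. Origin: centre of its underside
- hammer: planishing hammer lying on the bench behind the stop, 240 long along its x: leave alone. Origin: on the bench under the middle of its length
- crate_push (a point): middle of the crate's trailing side (its -x side, on the robot's right, away from the stop), 30 mm above its underside, on the outer face of the bottom board
- crate_lead_near (a point): leading side's corner edge nearest the robot (crate x = 60, y = +100), 30 mm above its underside
- crate_lead_far (a point): leading side's corner edge farthest from the robot (crate x = 60, y = -100), 30 mm above its underside
Not all that is in view belongs to the job. There is more than one size of the crate; the job needs the smaller.

How it is judged (in metres and radians):
At the end, for the whole second after the job is handed in: The crate stands upright (within 0.03 rad) and at rest on the bench between the guides, both ends of its leading side within 7 mm of the back stop, its middle within 25 mm of the station's middle line (x of each of crate_lead_near, crate_lead_far in the frame of station above -0.007 m and y of crate in the frame of station between -0.025 and 0.025 m and angle between crate's own z axis and vertical below 0.03 rad and height (world z) of crate below 0.004 m and linear speed of crate below 0.01 m/s); the robot touches nothing.
It fails at once if the crate is tipped (over 0.1 rad) (angle between crate's own z axis and vertical above 0.1 rad).
It fails at once if the crate is lifted (height (world z) of crate above 0.012 m).
It fails at once if the crate is pushed or held by its upper part: fingers bear on it with the grasp point over 110 mm above the bench (contact force between the fingers and crate above 1 N and height (world z) of the grasp point above 0.11 m).
It fails at once if a loose pot, the tin or the hammer is moved by over 15 mm (distance of any of copper_pot, brass_pot, polish_tin, hammer from where it was at the start of the episode above 0.015 m).
It fails at once if the arm or the gripper's body, not the fingers, pushes the crate (contact force between the arm and crate above 5 N).
It also fails if it takes over 45 s, if anything falls off the work surface, if the arm or the gripper's body presses on something with over 40 N, if the wrist force passes 120 N, or if a joint passes its speed limit or range.

## Robot

A 6-joint arm with a two-finger parallel gripper is mounted at the origin on the work surface. World frame = base frame: x ahead of the robot, y to its left, z up, the work surface at z = 0. Lengths are in mm, angles in rad, forces in N, time in s.
With the tool pointing down it reaches from about 325 to 900 mm from the base axis. Payload 6.1 kg.
Tool frame: the origin (TCP) lies midway between the tips of the shut fingers; the grasp point (between the pads) lies 19 mm behind it; z points along the fingers, y is the line along which they close (so a half turn about z gives the same grasp; the last joint's range is limited). The gripper opens to 87 mm and grips with 3 to 60 N. Pads are 19 mm wide; open, the fingers measure 117 mm over their backs; the gripper's body (75 mm by 190 mm) begins 51 mm behind the grasp point.
Start: joints at [1.02, 0.22, 1.526, -0, 1.395, -0.126], TCP at [257.584, 569.443, 190.938] pointing down, gripper open.
Joint ranges: [-2.98, 2.98], [-0.91, 2.08], [0.09, 2.57], [-1.24, 4.39], [0.2, 2.65], [-2.68, 2.68]. Speed limits (rad/s): [2.57, 2.57, 3.01, 3.14, 3.14, 3.14].

## Interface

Orientations are given as a unit quaternion [x, y, z, w].
In Python, from station import ctrl, capture, camera_params gives the robot as it stands.
- The arm moves only by the tool servo_tool, never from a script. Its argument "deltas" is a list of rows, each an object with "rot": the turn, a rotation vector about the world's x, y, z in units of 6 degrees (1.0 is 6 degrees), a list of three; "xyz": the shift along the world's x, y, z in units of 40 mm (1.0 is 40 mm), a list of three; "claw": the opening in per cent of the stroke, from 0 (shut) to 100 (fully open). A call has 1 to 5 rows; each row is the pose to reach, as a shift and turn from the pose commanded when the call began; what a row does not reach only later rows make up. A row lasts 1/12 s, in which the tool goes at most 41.7 mm and 7.16 degrees, less where a joint would pass 70% of its speed; a pose out of reach is approached as far as the arm can. A call with a gripper value outside its range is refused whole. The fingers move at their own pace and stop on an object; "force" is the grip in N (left out, the last holds). Time passes only in rows, so rows that repeat a pose let the fingers close. It gives the time, the measured TCP pose, the force, the opening and the grip force at its end, in the units of the state.
- ctrl.get_obs(): the state, without advancing time (a new reading comes with each control period).
- capture(name): name is "scene" or "side" or "wrist"; returns (picture, depth): 384x512x3 uint8, red, green, blue; 384x512 float32, mm along the optical axis (not along the pixel's ray), 0 where there is no reading.
- camera_params(name): a dict with "fx", "fy", "cx", "cy" (pixels), "pose" (4x4, takes a point from camera to world coordinates). Camera axes: x right, y down, z forward; pixel columns grow to the right and rows downward; lengths in mm; the calibration is good to about 2 mm. A picture is of the moment at which its call begins: read the wrist's pose just before it. camera_params takes no time and is no camera call; for the wrist camera it gives the pose at the moment of the call.
- ctrl.close_job(): hands the job in; it is judged then, once.
The state is a dict: "time_s": time; "q": joint angles; "joint_velocities": joint speeds; "effort": joint torques, N m; "tcp_pos": TCP position; "tool_rot": TCP orientation; "wrist_force": force on the tool from outside, world axes, zero at the start; "moment": the same for the moment, N m; "opening": opening from 0.0 (shut) to 1.0 (fully open); "finger_force": force on a finger pad.
Only numpy, scipy, OpenCV 4.12 (cv2) and the standard library are available. Lean on these libraries where they do the work, as an engineer would, in place of code of your own. Each camera call takes 0.05 s, during which the arm holds its last target. There are 200 camera calls.

## Working session

There is one attempt and no reset: what is moved stays moved. The work goes in short steps, Python scripts to look and compute and a tool call to move; the robot and the scene stay as the last step left them, time stands still between calls to the robot, and variables do not carry over. Pictures are saved under pics/ and viewed, at most 10 in all, crops included, and the job is handed in when it is done.

Besides the shell and the picture viewer there is one more tool, called after "Request:" as name([rows], argument=value, ...), one row to a line, values as JSON. servo_tool: Moves the arm, as the interface text tells. Its arguments: {"type":"object","properties":{"deltas":{"type":"array"},"force":{"type":"number"}},"required":["deltas"]}

```bash
mkdir -p pics; python3 - <<'E'
from station import ctrl,capture,camera_params
import cv2,numpy as np
for n in("scene","side"):
    p,d=capture(n); cv2.imwrite(f"pics/{n}0.png",p[:,:,::-1]); np.savez(f"{n}0.npz",p=p,d=d,**{k:np.array(v) for k,v in camera_params(n).items()})
    print(n,np.round(camera_params(n)["pose"],2).tolist())
print(ctrl.get_obs())
E
```

```text
scene [[0.04, 0.57, -0.82, 1595.35], [1.0, -0.03, 0.02, -27.11], [-0.02, -0.82, -0.57, 838.12], [0.0, 0.0, 0.0, 1.0]]
side [[-0.44, 0.85, -0.3, 811.38], [0.9, 0.42, -0.14, 176.25], [0.01, -0.33, -0.95, 1143.19], [0.0, 0.0, 0.0, 1.0]]
{'time_s': 0.1, 'q': array([ 1.01992479e+00,  2.21144109e-01,  1.52750157e+00,  6.20472186e-06,
        1.39471011e+00, -1.26092962e-01]), 'joint_velocities': array([-5.82969992e-04, -7.87623586e-05, -1.86866681e-03,  1.97014516e-03,
       -1.36349641e-03,  8.69596868e-04]), 'effort': array([ 1.77877453e-03, -4.95942056e+01, -3.88522410e+01,  7.02449307e-02,
        5.14852570e-02,  1.95144487e-06]), 'tcp_pos': array([257.24509592, 568.92563838, 189.94608231]), 'tool_rot': array([ 2.10796553e-01,  9.77529558e-01, -8.30533006e-04, -2.95610252e-04]), 'wrist_force': array([0.03085372, 0.8617719 , 0.2889898 ]), 'moment': array([ 0.00754413, -0.01404492, -0.05440329]), 'finger_force': 0.0, 'opening': 0.9940769404271461}
```

View pics/scene0.png

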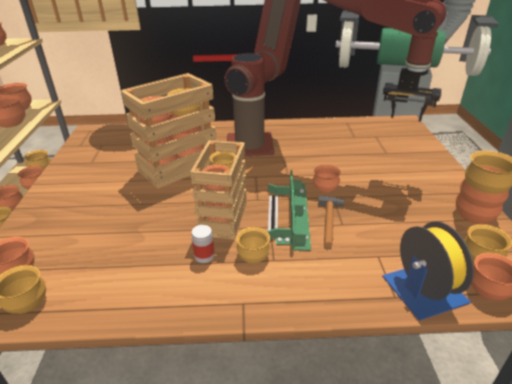

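View pics/side0.png

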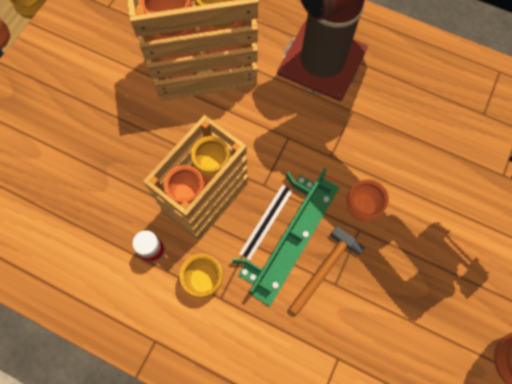

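The scene view shows the small crate at (220,185) and the green station at (290,215). The tin is at (203,245), the brass pot at (253,245), the copper pot at (327,178) and the hammer at (330,218). The side view shows the same from above, with the crate rim around (197,168) and the stop from (330,180) to (262,298). Next I'll measure from the side depth.

```bash
cat > h.py <<'E'
import numpy as np,cv2
def cloud(d,c):
    v,u=np.mgrid[:384,:512]; d=d.astype(float)
    P=np.stack([(u-c["cx"])/c["fx"]*d,(v-c["cy"])/c["fy"]*d,d,np.ones_like(d)],-1)@np.array(c["pose"]).T
    P=P[...,:3]; P[d<=0]=np.nan; return P
def rect(P):
    (c,s,a)=cv2.minAreaRect(P[:,:2].astype(np.float32)); return np.round(c,1),np.round(s,1),round(a,2)
def blobs(P,m,n=60):
    k,l,s,_=cv2.connectedComponentsWithStats(m.astype(np.uint8))
    return [P[l==i] for i in range(1,k) if s[i,4]>n]
def hsv(p): return cv2.cvtColor(p,cv2.COLOR_RGB2HSV)
E
python3 - <<'E'
from h import *
z=np.load("side0.npz"); P=cloud(z["d"],z); H=hsv(z["p"]); Z=P[...,2]
g=(H[...,0]>60)&(H[...,0]<95)&(H[...,1]>80)
near=(P[...,0]>300)&(P[...,0]<900)&(np.abs(P[...,1])<400)
print("crate top");[print(len(b),rect(b),np.median(b[:,2])) for b in blobs(P,cv2.morphologyEx(((Z>215)&(Z<255)&near).astype(np.uint8),cv2.MORPH_CLOSE,np.ones((5,5))))]
for lo,hi in((60,80),(28,42),(-5,8)):
  print("green",lo);[print(len(b),rect(b),cv2.boxPoints(cv2.minAreaRect(b[:,:2].astype(np.float32))).round().tolist()) for b in blobs(P,g&(Z>lo)&(Z<hi),15)]
print("pots");[print(len(b),rect(b),np.median(b[:,2])) for b in blobs(P,(Z>60)&(Z<110)&~g&near,50)]
dark=(H[...,2]<60)&(abs(Z)<8)&near
print("slot");[print(len(b),rect(b)) for b in blobs(P,dark,30)]
print("hammer");[print(len(b),rect(b)) for b in blobs(P,(Z>10)&(Z<40)&~g&near,100)]
print("bench z",np.nanmedian(Z))
E
```

```text
crate top
315 (array([ 305.8, -343.1]), array([30.7, 50.8]), 32.18) nan
2202 (array([ 525.9, -102.5]), array([118.4, 201.1]), 76.51) nan
green 60
339 (array([526.7, 129.5]), array([  8.3, 343.2]), 84.73) [[355.0, 141.0], [697.0, 110.0], [698.0, 118.0], [356.0, 149.0]]
green 28
72 (array([396.1,  99.6]), array([69.4, 11.6]), 79.88) [[384.0, 66.0], [396.0, 64.0], [408.0, 133.0], [397.0, 135.0]]
38 (array([371.5, 164.7]), array([35.4,  8.2]), 85.88) [[366.0, 147.0], [374.0, 147.0], [377.0, 182.0], [369.0, 183.0]]
43 (array([521.8, 150.3]), array([35.6, 10.5]), 74.86) [[512.0, 135.0], [522.0, 132.0], [531.0, 166.0], [521.0, 169.0]]
32 (array([638.1,  77.4]), array([ 8.3, 70.1]), 5.23) [[631.0, 112.0], [637.0, 42.0], [645.0, 43.0], [639.0, 113.0]]
green -5
20 (array([376. , 115.3]), array([15.5, 17.3]), 77.22) [[366.0, 110.0], [383.0, 106.0], [386.0, 121.0], [369.0, 125.0]]
539 (array([427.9, 166. ]), array([ 47.8, 161.2]), 84.74) [[345.0, 150.0], [506.0, 135.0], [510.0, 182.0], [350.0, 197.0]]
799 (array([598.2, 150.6]), array([ 47.9, 201.1]), 84.9) [[496.0, 136.0], [696.0, 118.0], [701.
[... 281 characters left out ...]
) 90.531606421363
389 (array([364.1, 273.8]), array([94.4, 97. ]), 23.15) 69.93450552806348
119 (array([533.6, 126.3]), array([  3.7, 215. ]), 84.95) 70.04038344216929
588 (array([ 710.2, -152.9]), array([56.4, 57.4]), 27.08) 99.42226607060479
447 (array([715.7,  -8.4]), array([95.6, 93.6]), 26.92) 69.79689704145585
slot
150 (array([513.7,  67. ]), array([  5.3, 208.3]), 84.95)
hammer
104 (array([ 314.9, -336. ]), array([ 6.7, 50.2]), 38.72)
275 (array([561.2, -63.9]), array([101.5, 231.3]), 47.93)
300 (array([339.2, 277.6]), array([81.9, 44.8]), 85.6)
1270 (array([575.5, 247.6]), array([ 88. , 239.5]), 76.51)
271 (array([706.7, -23.2]), array([57.3, 83.1]), 60.22)
bench z 0.7274007344869915
```

```bash
python3 - <<'E'
from h import *
for n in("side","scene"):
  z=np.load(n+"0.npz"); P=cloud(z["d"],z); Z=P[...,2]
  for lo,hi in((12,100),(100,200),(200,500)):
    m=(Z>lo)&(Z<hi)&(P[...,1]<-180)&(P[...,1]>-700)&(P[...,0]>150)&(P[...,0]<900); Q=P[m]
    m2=m&(P[...,0]<600)
    q=P[m2]
    if len(q): print(n,lo,len(q),"x",np.percentile(q[:,0],[1,99]).round(),"y",np.percentile(q[:,1],[1,99]).round(),"zmax",np.percentile(q[:,2],99).round(), cv2.boxPoints(cv2.minAreaRect(q[:,:2].astype(np.float32))).round().tolist())
E
```

```text
side 12 1745 x [171. 328.] y [-359. -182.] zmax 88.0 [[90.0, -239.0], [236.0, -430.0], [334.0, -354.0], [188.0, -163.0]]
side 100 1864 x [167. 328.] y [-359. -183.] zmax 199.0 [[121.0, -212.0], [269.0, -404.0], [334.0, -354.0], [186.0, -161.0]]
side 200 5048 x [167. 328.] y [-399. -183.] zmax 338.0 [[77.0, -248.0], [219.0, -440.0], [333.0, -355.0], [191.0, -163.0]]
scene 12 1397 x [168. 331.] y [-454. -196.] zmax 93.0 [[57.0, -260.0], [199.0, -461.0], [598.0, -180.0], [456.0, 21.0]]
scene 100 1511 x [167. 330.] y [-453. -183.] zmax 199.0 [[47.0, -264.0], [199.0, -464.0], [339.0, -358.0], [188.0, -157.0]]
scene 200 3122 x [155. 330.] y [-454. -183.] zmax 338.0 [[48.0, -257.0], [195.0, -465.0], [595.0, -181.0], [447.0, 27.0]]
```

Request:
servo_tool([
  {"xyz": [0.3,0,1],"rot": [0,0,0],"claw": 100},
  {"xyz": [0.8,-0.4,2],"rot": [0,0,0],"claw": 100},
  {"xyz": [1.4,-1.2,3],"rot": [0,0,-1],"claw": 100},
  {"xyz": [1.9,-2.2,3.5],"rot": [0,0,-2],"claw": 100},
  {"xyz": [2.2,-3.2,3.7],"rot": [0,0,-3],"claw": 100},
])

```text
time_s: 0.52
tcp_pos: [337.9, 464.7, 333.3]
tool_rot: [0.363, 0.932, 0.002, 0.001]
wrist_force: [1.6, -0.2, 0.9]
opening: 1.001
finger_force: 0.0
```

Request:
servo_tool([
  {"xyz": [0.5,-0.8,0.2],"rot": [0,0,-0.6],"claw": 100},
  {"xyz": [1,-1.6,0.4],"rot": [0,0,-1.2],"claw": 100},
  {"xyz": [1.4,-2.4,0.5],"rot": [0,0,-1.8],"claw": 100},
  {"xyz": [1.8,-3.2,0.5],"rot": [0,0,-2.4],"claw": 100},
  {"xyz": [2.1,-4,0.5],"rot": [0,0,-3],"claw": 100},
])

```text
time_s: 0.93
tcp_pos: [421.4, 302.9, 350.6]
tool_rot: [0.504, 0.864, 0.0, 0.0]
wrist_force: [0.2, 0.1, 0.5]
opening: 1.002
finger_force: 0.0
```

Request:
servo_tool([
  {"xyz": [0.3,-0.9,0],"rot": [0,0,-0.6],"claw": 100},
  {"xyz": [0.6,-1.8,0],"rot": [0,0,-1.2],"claw": 100},
  {"xyz": [0.8,-2.7,0],"rot": [0,0,-1.8],"claw": 100},
  {"xyz": [1,-3.6,0],"rot": [0,0,-2.4],"claw": 100},
  {"xyz": [1.2,-4.5,0],"rot": [0,0,-3],"claw": 100},
])

```text
time_s: 1.35
tcp_pos: [468.5, 122.9, 350.2]
tool_rot: [0.633, 0.774, -0.0, -0.0]
wrist_force: [1.1, 0.1, 1.2]
opening: 1.001
finger_force: 0.0
```

Request:
servo_tool([
  {"xyz": [0.1,-0.9,0],"rot": [0,0,-0.7],"claw": 100},
  {"xyz": [0.1,-1.8,0],"rot": [0,0,-1.4],"claw": 100},
  {"xyz": [0.1,-2.7,0],"rot": [0,0,-2.1],"claw": 100},
  {"xyz": [0.1,-3.6,0],"rot": [0,0,-2.8],"claw": 100},
  {"xyz": [0,-4.5,0],"rot": [0,0,-3.5],"claw": 100},
])

```text
time_s: 1.77
tcp_pos: [468.3, -57.1, 350.1]
tool_rot: [0.763, 0.646, -0.0, -0.0]
wrist_force: [0.7, -0.6, 0.5]
opening: 1.0
finger_force: 0.0
```

Request:
servo_tool([
  {"xyz": [0.3,-0.9,0],"rot": [0,0,-0.2],"claw": 100},
  {"xyz": [0.6,-1.8,0],"rot": [0,0,-0.4],"claw": 100},
  {"xyz": [0.9,-2.7,0],"rot": [0,0,-0.7],"claw": 100},
  {"xyz": [1.1,-3.6,0],"rot": [0,0,-0.7],"claw": 100},
  {"xyz": [1.1,-3.6,0],"rot": [0,0,-0.7],"claw": 100},
])

```text
time_s: 2.18
tcp_pos: [512.5, -205.1, 348.5]
tool_rot: [0.787, 0.617, -0.001, -0.0]
wrist_force: [-0.1, 0.7, 0.1]
opening: 1.0
finger_force: 0.0
```

Request:
servo_tool([
  {"xyz": [0,0,0],"rot": [0.97,-0.23,0],"claw": 100},
  {"xyz": [0,0,0],"rot": [1.94,-0.47,0],"claw": 100},
  {"xyz": [0,0,0],"rot": [2.92,-0.7,0],"claw": 100},
  {"xyz": [0,0,0],"rot": [3.89,-0.93,0],"claw": 100},
  {"xyz": [0,0,0],"rot": [3.89,-0.93,0],"claw": 100},
])

```text
time_s: 2.6
tcp_pos: [511.1, -201.5, 347.6]
tool_rot: [0.77, 0.603, 0.164, -0.132]
wrist_force: [-0.9, -0.7, -1.4]
opening: 1.0
finger_force: 0.0
```

Request:
servo_tool([
  {"xyz": [0,0,0],"rot": [0.97,-0.23,0],"claw": 100},
  {"xyz": [0,0,0],"rot": [1.94,-0.47,0],"claw": 100},
  {"xyz": [0,0,0],"rot": [2.92,-0.7,0],"claw": 100},
  {"xyz": [0,0,0],"rot": [2.92,-0.7,0],"claw": 100},
  {"xyz": [0,0,0],"rot": [2.92,-0.7,0],"claw": 100},
])

```text
time_s: 3.02
tcp_pos: [512.1, -199.5, 348.7]
tool_rot: [0.734, 0.577, 0.28, -0.223]
wrist_force: [-0.6, 0.8, 0.8]
opening: 1.004
finger_force: 0.0
```

```bash
python3 - <<'E'
from station import ctrl,capture,camera_params
import cv2,numpy as np
from scipy.spatial.transform import Rotation as R
o=ctrl.get_obs(); print(o["tcp_pos"].round(1),o["q"].round(2)); print(R.from_quat(o["tool_rot"]).as_matrix().round(3))
p,_=capture("scene"); cv2.imwrite("pics/s1.png",p[:,:,::-1])
E
```

```text
[ 512.1 -199.5  348.7] [-0.9   0.21  1.42  0.6   1.94 -0.56]
[[ 0.178  0.972  0.154]
 [ 0.722 -0.235  0.651]
 [ 0.669 -0.005 -0.743]]
```

View pics/s1.png

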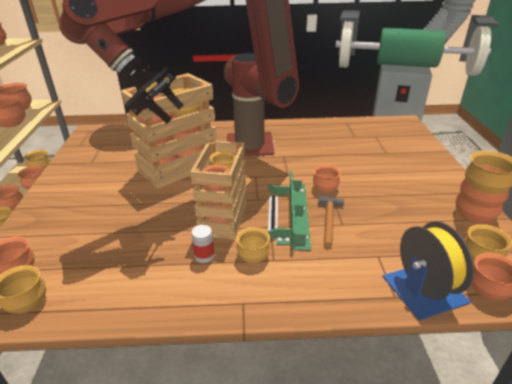

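Request:
servo_tool([
  {"xyz": [0.1,0.3,-0.6],"rot": [0,0,0],"claw": 100},
  {"xyz": [0.1,0.3,-1.4],"rot": [0,0,0],"claw": 100},
  {"xyz": [0.1,0.3,-2.2],"rot": [0,0,0],"claw": 100},
  {"xyz": [0.1,0.3,-3.0],"rot": [0,0,0],"claw": 100},
  {"xyz": [0.1,0.3,-3.8],"rot": [0,0,0],"claw": 100},
])

```text
time_s: 3.48
tcp_pos: [517.5, -186.5, 199.0]
tool_rot: [0.733, 0.58, 0.28, -0.22]
wrist_force: [0.0, 0.2, -0.5]
opening: 0.999
finger_force: 0.0
```

Request:
servo_tool([
  {"xyz": [0,0,-0.6],"rot": [0,0,0],"claw": 100},
  {"xyz": [0,0,-1.2],"rot": [0,0,0],"claw": 100},
  {"xyz": [0,0,-1.6],"rot": [0,0,0],"claw": 100},
  {"xyz": [0,0,-2],"rot": [0,0,0],"claw": 100},
  {"xyz": [0,0,-2],"rot": [0,0,0],"claw": 100},
])

```text
time_s: 3.9
tcp_pos: [516.0, -185.9, 116.6]
tool_rot: [0.733, 0.578, 0.28, -0.223]
wrist_force: [-0.4, 0.4, -0.6]
opening: 1.003
finger_force: 0.0
```

```bash
python3 - <<'E'
from station import ctrl,capture,camera_params
import cv2,numpy as np
o=ctrl.get_obs(); print(o["tcp_pos"].round(1),o["q"].round(2),o["wrist_force"].round(1))
a,_=capture("scene");b,_=capture("side"); cv2.imwrite("pics/s2.png",np.hstack([a[40:290,60:360],b[:250,:400]])[:,:,::-1])
E
```

```text
[ 516.  -185.9  116.6] [-0.88  0.4   1.64  0.56  1.59 -0.78] [-0.4  0.4 -0.6]
```

View pics/s2.png

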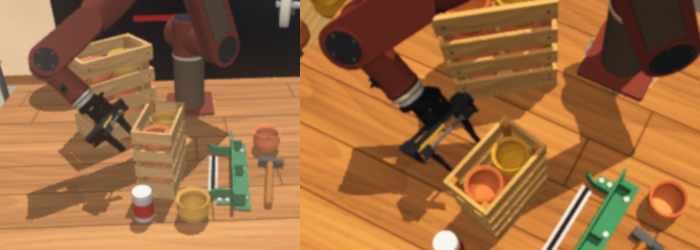

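The left half shows the forearm above the large crate's top (joint at (50,55)) with the fingers just behind the small crate at (120,135). I'll check forearm clearance before the last 80 mm.

```bash
python3 - <<'E'
from station import ctrl,capture,camera_params
from h import *
for n in("scene","side"):
    p,d=capture(n);P=cloud(d,camera_params(n));H=hsv(p).astype(int)
    red=((H[...,0]<8)|(H[...,0]>170))&(H[...,1]>110)&(P[...,2]>250)&(P[...,1]<-100)
    q=P[red]; s=q@np.array([.637,-.771,0]); t=q@np.array([.771,.637,0])
    for a in range(250,700,50):
        k=(s>a)&(s<a+50)
        if k.sum()>10: print(n,a,k.sum(),"z",np.percentile(q[k,2],[2,98]).round(),"t",np.percentile(t[k],[2,98]).round())
E
```

```text
scene 250 306 z [561. 635.] t [134. 143.]
scene 300 702 z [527. 636.] t [ 49. 142.]
scene 350 834 z [495. 615.] t [ 42. 141.]
scene 400 816 z [472. 580.] t [ 49. 136.]
scene 450 576 z [443. 545.] t [ 62. 151.]
scene 500 607 z [439. 528.] t [107. 152.]
scene 550 980 z [321. 502.] t [107. 179.]
scene 600 732 z [304. 479.] t [ 74. 170.]
scene 650 207 z [359. 459.] t [ 46. 145.]
side 400 202 z [467. 496.] t [123. 133.]
side 450 659 z [463. 506.] t [128. 151.]
side 500 1214 z [325. 504.] t [116. 159.]
side 550 2592 z [322. 498.] t [108. 180.]
side 600 1066 z [337. 481.] t [ 22. 163.]
side 650 246 z [393. 459.] t [107. 146.]
```

Request:
servo_tool([
  {"xyz": [0,0,-0.5],"rot": [0,0,0],"claw": 100},
  {"xyz": [0,0,-1],"rot": [0,0,0],"claw": 100},
  {"xyz": [0,0,-1.5],"rot": [0,0,0],"claw": 100},
  {"xyz": [0,0,-1.8],"rot": [0,0,0],"claw": 100},
  {"xyz": [0,0,-1.8],"rot": [0,0,0],"claw": 100},
])

```text
time_s: 4.52
tcp_pos: [515.8, -186.7, 45.1]
tool_rot: [0.733, 0.577, 0.281, -0.223]
wrist_force: [-0.3, 0.6, 0.1]
opening: 1.001
finger_force: 0.0
```

Request:
servo_tool([
  {"xyz": [0.02,0.1,0],"rot": [0,0,0],"claw": 100},
  {"xyz": [0.04,0.2,0],"rot": [0,0,0],"claw": 100},
  {"xyz": [0.06,0.3,0],"rot": [0,0,0],"claw": 100},
  {"xyz": [0.08,0.4,0],"rot": [0,0,0],"claw": 100},
  {"xyz": [0.1,0.5,0],"rot": [0,0,0],"claw": 100},
])

```text
time_s: 4.93
tcp_pos: [521.1, -167.2, 47.4]
tool_rot: [0.733, 0.578, 0.281, -0.222]
wrist_force: [0.1, 0.2, 0.2]
opening: 1.0
finger_force: 0.0
```

Request:
servo_tool([
  {"xyz": [0.02,0.1,-0.05],"rot": [0,0,0],"claw": 100},
  {"xyz": [0.04,0.2,-0.1],"rot": [0,0,0],"claw": 100},
  {"xyz": [0.06,0.3,-0.15],"rot": [0,0,0],"claw": 100},
  {"xyz": [0.07,0.4,-0.15],"rot": [0,0,0],"claw": 100},
  {"xyz": [0.07,0.5,-0.15],"rot": [0,0,0],"claw": 100},
])

```text
time_s: 5.35
tcp_pos: [523.3, -146.8, 40.3]
tool_rot: [0.733, 0.578, 0.281, -0.223]
wrist_force: [0.9, 0.3, -0.4]
opening: 0.997
finger_force: 0.0
```

```bash
cat >> h.py <<'E'
def crate(save=None):
    from station import ctrl,capture,camera_params
    p,d=capture("side"); P=cloud(d,camera_params("side")); Z=P[...,2]; H=hsv(p)
    o=ctrl.get_obs()
    m=(Z>232)&(Z<248)&(P[...,0]>390)&(P[...,0]<680)&(P[...,1]<180)&(P[...,1]>-230)&(H[...,2]>90)&(H[...,0]>8)&(H[...,0]<30)
    m=cv2.morphologyEx(m.astype(np.uint8),cv2.MORPH_CLOSE,np.ones((5,5)))
    b=max(blobs(P,m),key=len); b=b[~np.isnan(b).any(1)]; b=b[(b[:,2]>225)&(b[:,2]<255)]
    c,s,a=rect(b)
    ang=a if s[1]>s[0] else a-90
    if ang<45: ang+=90
    h=np.array([np.cos(np.radians(ang)),np.sin(np.radians(ang))])
    sx=np.array([.0893,.996]); sy=np.array([-.996,.0893]); O=np.array([520,126.5])
    n=lambda v:((v-O)@sx).round(1)
    l=np.array([-h[1],h[0]]); f=c+60*h
    print("crate c",c,"size",s,"ang",ang,"station x,y",n(c),((c-O)@sy).round(1),"lead near/far x",n(f+100*l),n(f-100*l))
    t=o["tcp_pos"][:2]; print("tcp",o["tcp_pos"].round(1),"rel to trailing mid: fwd",((t-c)@h+60).round(1),"toward robot",((t-c)@l).round(1),"F",o["wrist_force"].round(1),"t",o["time_s"])
    if save: cv2.imwrite(save,cv2.resize(p[90:320,100:400,::-1],(750,575)))
E
python3 -c "from h import *;crate('pics/c1.png')"
```

```text
crate c [ 526.9 -102.3] size [121.4 201.4] ang 78.0 station x,y -227.3 -27.3 lead near/far x -155.7 -179.7
tcp [ 523.2 -146.    40.4] rel to trailing mid: fwd 16.4 toward robot -5.5 F [-0.2  0.2  0.5] t 5.4
```

View pics/c1.png

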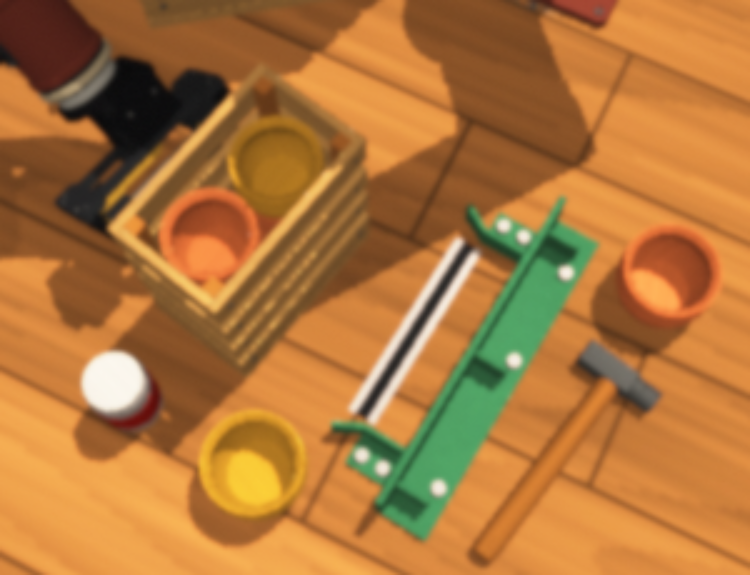

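The crate is unmoved with its rim at (110-365, 65-305), and the gripper body looks close behind it. I'll back off and check where the open fingertips really are.

Request:
servo_tool([
  {"xyz": [0,-0.2,0],"rot": [0,0,0],"claw": 100},
  {"xyz": [-0.1,-0.6,0],"rot": [0,0,0],"claw": 100},
  {"xyz": [-0.1,-0.6,0],"rot": [0,0,0],"claw": 100},
])

```text
time_s: 5.65
tcp_pos: [519.5, -175.2, 40.8]
tool_rot: [0.734, 0.578, 0.281, -0.221]
wrist_force: [-0.1, -0.4, 0.3]
opening: 0.997
finger_force: 0.0
```

```bash
python3 - <<'E'
from station import ctrl,capture,camera_params
import cv2,numpy as np
a,_=capture("scene");b,_=capture("wrist"); a=cv2.resize(a[110:230,120:260],(448,384)); cv2.imwrite("pics/s3.png",np.hstack([a,cv2.resize(b,(352,384))])[:,:,::-1])
E
```

```text
(no output)
```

View pics/s3.png

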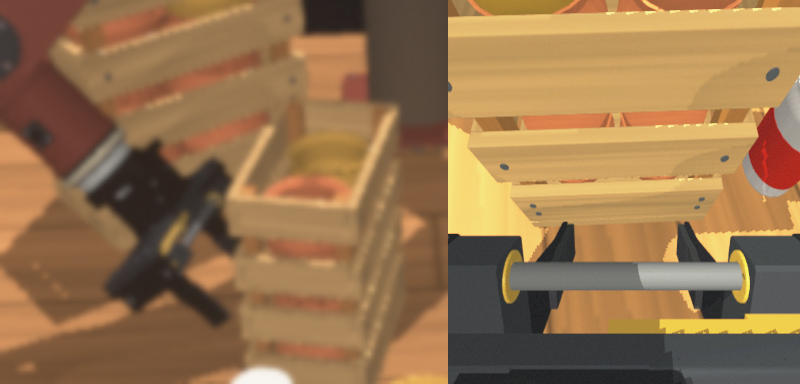

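```bash
python3 - <<'E'
from station import ctrl,capture,camera_params
from h import *
h=np.array([np.cos(np.radians(77)),np.sin(np.radians(77))]);l=np.array([-h[1],h[0]])
print(ctrl.get_obs()["tcp_pos"])
for n in("scene","side"):
    p,d=capture(n);c=camera_params(n);P=cloud(d,c);H=hsv(p)
    f=(P[...,:2]-np.array([526.4,-102.4]))@h+60; s=(P[...,:2]-np.array([526.4,-102.4]))@l
    m=(H[...,2]<75)&(H[...,1]<110)&(f<30)&(f>-250)&(abs(s)<130)&(P[...,2]>8)&(P[...,2]<330)
    for a in range(0,320,20):
        k=m&(P[...,2]>a)&(P[...,2]<a+20)
        if k.sum()>5: print(n,a,k.sum(),"fwd max",np.percentile(f[k],[50,90,98]).round(1),"s",np.percentile(s[k],[2,98]).round())
    # crate trailing face as seen
    w=(H[...,0]>8)&(H[...,0]<30)&(H[...,2]>90)&(abs(s)<95)&(f>-15)&(f<20)&(P[...,2]>20)
    print(n,"wood f pct",np.percentile(f[w],[2,10,50]) if w.sum()>10 else w.sum())
E
```

```text
[ 519.55939733 -173.20618348   40.71456462]
scene 60 18 fwd max [-41.2 -31.9 -30.3] s [-66. -59.]
scene 80 56 fwd max [-53.5 -39.4 -35.1] s [-69.  37.]
scene 100 97 fwd max [-71.  -58.  -52.9] s [-103.   41.]
scene 120 157 fwd max [-96.2 -71.1 -64.5] s [-107.   67.]
scene 140 245 fwd max [-84.1 -63.2 -58.6] s [-106.   72.]
scene 160 283 fwd max [-93.3 -78.1 -71.1] s [-105.   69.]
scene 180 148 fwd max [-117.3 -105.8 -100.7] s [-47.  32.]
scene 200 101 fwd max [-124.5 -115.5 -113.2] s [-46.  22.]
scene 220 10 fwd max [-125.1 -120.8 -120.4] s [-26.  -4.]
scene 240 20 fwd max [-196.  -185.3 -144.4] s [-58. -12.]
scene 260 20 fwd max [-198.9 -194.8 -191.9] s [-60. -45.]
scene wood f pct [-1.72629447  0.8236076   6.69593199]
side 100 24 fwd max [-62.3 -59.2 -58.6] s [-66.  45.]
side 120 151 fwd max [-116.5  -84.9  -62. ] s [-97.  76.]
side 140 485 fwd max [-69.9 -56.1 -53.5] s [-100.   77.]
side 160 612 fwd max [-86.8 -74.6 -68. ] s [-100.   78.]
side 180 261 fwd max [-111. -102.  -99.] s [-25.  37.]
side 200 296 fwd max [-120.1 -111.8 -110.4] s [-40.  34.]
side 220 32 fwd max [-123.4 -119.5 -117.8] s [-44.  22.]
side 240 30 fwd max [-143.2 -140.8 -139.9] s [-50.  12.]
side 260 20 fwd max [-194.2 -188.7 -188.5] s [-49. -44.]
side 300 8 fwd max [-222.  -216.1 -213.2] s [-68. -57.]
side wood f pct [-0.39123132  1.89966189  7.98936046]
```

Request:
servo_tool([
  {"xyz": [0,0,-0.2],"rot": [0,0,0],"claw": 100},
  {"xyz": [0,0,-0.5],"rot": [0,0,0],"claw": 100},
  {"xyz": [0.06,0.2,-0.5],"rot": [0,0,0],"claw": 100},
  {"xyz": [0.12,0.4,-0.5],"rot": [0,0,0],"claw": 100},
  {"xyz": [0.16,0.5,-0.5],"rot": [0,0,0],"claw": 100},
])

```text
time_s: 6.27
tcp_pos: [525.1, -150.1, 19.7]
tool_rot: [0.733, 0.578, 0.28, -0.223]
wrist_force: [-4.5, -5.9, -1.6]
opening: 0.999
finger_force: 3.3
```

Request:
servo_tool([
  {"xyz": [0.02,0.1,0],"rot": [0,0,0],"claw": 100},
  {"xyz": [0.04,0.2,0],"rot": [0,0,0],"claw": 100},
  {"xyz": [0.06,0.3,0],"rot": [0,0,0],"claw": 100},
  {"xyz": [0.08,0.4,0],"rot": [0,0,0],"claw": 100},
  {"xyz": [0.1,0.5,0],"rot": [0,0,0],"claw": 100},
])

```text
time_s: 6.68
tcp_pos: [530.0, -132.3, 20.0]
tool_rot: [0.734, 0.578, 0.28, -0.221]
wrist_force: [-1.0, -5.4, -2.7]
opening: 1.003
finger_force: 3.0
```

```bash
python3 -c "from h import *;crate()"
```

```text
crate c [534.  -84.3] size [121.6 200.8] ang 76.37 station x,y -208.7 -32.8 lead near/far x -134.6 -164.2
tcp [ 530.1 -131.3   20.2] rel to trailing mid: fwd 13.4 toward robot -7.2 F [ 0.8 -4.1 -3.2] t 6.7333
```

Request:
servo_tool([
  {"xyz": [0,0.2,0],"rot": [0,0,0.3],"claw": 100},
  {"xyz": [0,0.4,0],"rot": [0,0,0.6],"claw": 100},
  {"xyz": [0,0.6,0],"rot": [0,0,0.9],"claw": 100},
  {"xyz": [-0.02,0.8,0],"rot": [0,0,1.2],"claw": 100},
  {"xyz": [-0.05,1.0,0],"rot": [0,0,1.42],"claw": 100},
])

```text
time_s: 7.15
tcp_pos: [529.5, -92.5, 20.8]
tool_rot: [0.688, 0.631, 0.264, -0.24]
wrist_force: [2.6, -6.5, -3.3]
opening: 1.0
finger_force: 2.8
```

Request:
servo_tool([
  {"xyz": [-0.03,0.2,0],"rot": [0,0,0],"claw": 100},
  {"xyz": [-0.06,0.4,0],"rot": [0,0,0],"claw": 100},
  {"xyz": [-0.09,0.6,0],"rot": [0,0,0],"claw": 100},
  {"xyz": [-0.12,0.8,0],"rot": [0,0,0],"claw": 100},
  {"xyz": [-0.15,1.0,0],"rot": [0,0,0],"claw": 100},
])

```text
time_s: 7.57
tcp_pos: [523.2, -52.7, 20.8]
tool_rot: [0.689, 0.631, 0.264, -0.24]
wrist_force: [2.3, -6.0, -1.6]
opening: 1.0
finger_force: 3.4
```

```bash
python3 -c "from h import *;crate()"
```

```text
crate c [520.8  -5.6] size [121.6 201.7] ang 84.86 station x,y -131.5 -12.6 lead near/far x -71.5 -71.5
tcp [522.4 -50.6  20.9] rel to trailing mid: fwd 15.3 toward robot -5.6 F [ 2.5 -2.9 -0.8] t 7.6167
```

Request:
servo_tool([
  {"xyz": [-0.02,0.18,0],"rot": [0,0,0],"claw": 100},
  {"xyz": [-0.04,0.36,0],"rot": [0,0,0],"claw": 100},
  {"xyz": [-0.06,0.54,0],"rot": [0,0,0],"claw": 100},
  {"xyz": [-0.08,0.72,0],"rot": [0,0,0],"claw": 100},
  {"xyz": [-0.1,0.9,0],"rot": [0,0,0],"claw": 100},
])

```text
time_s: 8.03
tcp_pos: [519.1, -16.8, 20.8]
tool_rot: [0.689, 0.631, 0.264, -0.24]
wrist_force: [0.6, -7.7, -0.6]
opening: 1.001
finger_force: 3.7
```

Request:
servo_tool([
  {"xyz": [-0.01,0.14,0],"rot": [0,0,0],"claw": 100},
  {"xyz": [-0.02,0.28,0],"rot": [0,0,0],"claw": 100},
  {"xyz": [-0.03,0.42,0],"rot": [0,0,0],"claw": 100},
  {"xyz": [-0.04,0.55,0],"rot": [0,0,0],"claw": 100},
  {"xyz": [-0.04,0.65,0],"rot": [0,0,0],"claw": 100},
])

```text
time_s: 8.45
tcp_pos: [517.2, 9.5, 20.8]
tool_rot: [0.689, 0.631, 0.264, -0.241]
wrist_force: [-0.4, -7.6, -0.9]
opening: 0.998
finger_force: 3.9
```

```bash
python3 -c "from h import *;crate()"
```

```text
crate c [515.   56.4] size [121.  201.3] ang 85.11 station x,y -70.3 -1.3 lead near/far x -10.7 -9.9
tcp [517.   10.3  20.9] rel to trailing mid: fwd 14.3 toward robot -6.0 F [ 1.  -4.4 -0.9] t 8.5
```

Request:
servo_tool([
  {"xyz": [0,0.05,0],"rot": [0,0,0],"claw": 100},
  {"xyz": [0.01,0.1,0],"rot": [0,0,0],"claw": 100},
  {"xyz": [0.01,0.15,0],"rot": [0,0,0],"claw": 100},
  {"xyz": [0.02,0.18,0],"rot": [0,0,0],"claw": 100},
  {"xyz": [0.02,0.2,0],"rot": [0,0,0],"claw": 100},
])

```text
time_s: 8.92
tcp_pos: [517.8, 17.3, 20.8]
tool_rot: [0.689, 0.631, 0.264, -0.241]
wrist_force: [-1.5, -7.9, -0.2]
opening: 1.001
finger_force: 4.1
```

Request:
servo_tool([
  {"xyz": [0,0.03,0],"rot": [0,0,0],"claw": 100},
  {"xyz": [0,0.06,0],"rot": [0,0,0],"claw": 100},
])

```text
time_s: 9.08
tcp_pos: [517.9, 18.9, 20.7]
tool_rot: [0.689, 0.631, 0.263, -0.24]
wrist_force: [-4.3, -15.7, 2.2]
opening: 1.001
finger_force: 8.0
```

Request:
servo_tool([
  {"xyz": [0,0.03,0],"rot": [0,0,0],"claw": 100},
  {"xyz": [0,0.05,0],"rot": [0,0,0],"claw": 100},
  {"xyz": [0,0.05,0],"rot": [0,0,0],"claw": 100},
])

```text
time_s: 9.33
tcp_pos: [517.8, 19.0, 20.6]
tool_rot: [0.689, 0.632, 0.262, -0.239]
wrist_force: [-6.3, -19.0, 3.5]
opening: 0.997
finger_force: 9.6
```

```bash
python3 -c "from h import *;crate('pics/c2.png')"
```

```text
crate c [515.2  65.9] size [120.3 201.7] ang 84.92 station x,y -60.8 -0.6 lead near/far x -0.9 -0.7
tcp [517.8  19.   20.6] rel to trailing mid: fwd 13.6 toward robot -6.8 F [ -5.2 -18.3   3.6] t 9.3833
```

View pics/c2.png

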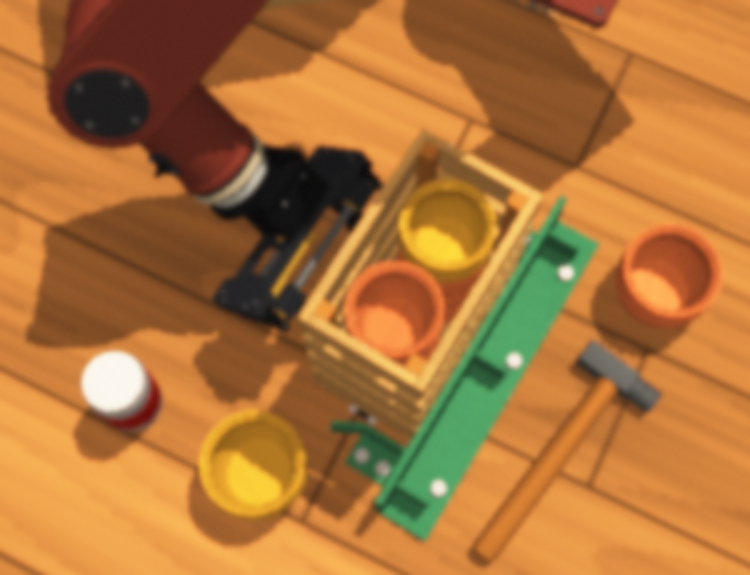

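The crate is flat against the stop: its leading rim from (540,195) to (425,385) runs parallel to the green stop, and the pots, tin and hammer haven't moved. Next I'll retreat.

Request:
servo_tool([
  {"xyz": [0,-0.1,0],"rot": [0,0,0],"claw": 100},
  {"xyz": [-0.03,-0.3,0],"rot": [0,0,0],"claw": 100},
  {"xyz": [-0.06,-0.7,0],"rot": [0,0,0],"claw": 100},
  {"xyz": [-0.1,-1.1,0.1],"rot": [0,0,0],"claw": 100},
  {"xyz": [-0.1,-1.1,0.4],"rot": [0,0,0],"claw": 100},
])

```text
time_s: 9.8
tcp_pos: [512.3, -22.2, 35.8]
tool_rot: [0.689, 0.63, 0.264, -0.243]
wrist_force: [-0.2, -0.9, 0.9]
opening: 0.996
finger_force: 0.0
```

Request:
servo_tool([
  {"xyz": [0,0,0.2],"rot": [0,0,0],"claw": 100},
  {"xyz": [0,0,0.2],"rot": [0,0,0],"claw": 100},
  {"xyz": [0,0,0.2],"rot": [0,0,0],"claw": 100},
])

```text
time_s: 10.05
tcp_pos: [513.4, -20.5, 45.3]
tool_rot: [0.688, 0.631, 0.264, -0.242]
wrist_force: [0.0, -0.0, -0.1]
opening: 0.997
finger_force: 0.0
```

```bash
python3 - <<'E'
from h import *
crate()
from station import ctrl
print(ctrl.close_job())
E
```

```text
crate c [515.  66.] size [120.3 201.8] ang 84.87 station x,y -60.7 -0.4 lead near/far x -0.7 -0.7
tcp [513.  -20.2  44.8] rel to trailing mid: fwd -26.0 toward robot -5.7 F [-0.5 -0.8 -0.8] t 10.1
the job is handed in; nothing more can be done
None
```

The small crate stands flat against the back stop, both leading corners measured within about 1 mm of it and its middle within about 1 mm of the station's line; the arm is clear, the other items looked unmoved, and I handed the job in at about 10 s (no verdict was returned).

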